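# Tension a lens mount and hold the test lens at half turn

## Robot

A 6-joint arm with a two-finger parallel gripper is mounted at the origin on a cart in front of the work surface, level with it; the furniture and walls round the work are solid. World frame = base frame: x ahead of the robot, y to its left, z up, the work surface at z = 0. Lengths are in m, angles in rad, forces in N, time in s.
With the tool pointing down it reaches from about 0.325 to 0.775 m from the base axis. Payload 5.5 kg.
Tool frame: the origin (TCP) lies at the very end of the fingers, on their centre line; the grasp point (between the pads) lies 19 mm behind it; z points along the fingers, y is the line along which they close (so a half turn about z gives the same grasp; the last joint's range is limited). The gripper opens to 85 mm and grips with 20 to 120 N. Pads are 22 mm wide; open, the fingers measure 114 mm over their backs; the gripper's body (76 mm by 85 mm) begins 54 mm behind the grasp point. The pads swing forward as they close: fully open they stand 13 mm farther back than shut.
Start: joints at [-1.198, 0.091, 1.231, -0, 1.82, -0.057], TCP at [0.25, -0.545, 0.231] pointing down, gripper open.
Joint ranges: [-2.87, 2.87], [-0.86, 2.18], [0.17, 2.46], [-1.51, 4.65], [0.06, 2.69], [-2.65, 2.65]. Speed limits (rad/s): [2.57, 2.57, 3.01, 3.14, 3.14, 3.14].

## Interface

Orientations are given as a rotation vector (axis times angle).
In Python, from cell import get_obs, grab_frame, camera_params, close_job gives the robot as it stands.
- The arm moves only by the tool send_rows, never from a script. Its argument "steps" is a list that holds one entry, the list of rows, each a list of 7 numbers: the turn, a rotation vector about the tool's x, y, z in rad, then the shift along the tool's x, y, z in m, then the opening, from 0 (shut) to 1 (fully open). In form: [[[wx, wy, wz, dx, dy, dz, jaw], ...]]. A call has exactly 5 rows; each row shifts and turns the commanded pose from where the row before left it, along the tool's axes as they then stand; what a row does not reach is not made up. A row lasts 1/12 s, in which the tool goes at most 41.7 mm and 7.16 degrees, less where a joint would pass 70% of its speed; a pose out of reach is approached as far as the arm can. A call with a gripper value outside its range is refused whole. The fingers move at their own pace and stop on an object; "newtons" is the grip in N (left out, the last holds). Time passes only in rows, so rows that do not move let the fingers close, or fill a call up. It gives the time, the measured TCP pose, the force, the opening and the grip force at its end, in the units of the state.
- get_obs(): the state, without advancing time (a new reading comes with each control period).
- grab_frame(name): name is "scene" or "top" or "wrist"; returns the picture (420x560x3 uint8, blue, green, red); there is no depth.
- camera_params(name): a dict with "mtx" (3x3 intrinsics, pixels), "R" (3x3) and "t" (3): a world point X has camera coordinates R X + t. Camera axes: x right, y down, z forward; pixel columns grow to the right and rows downward; lengths in m; the calibration is good to about 2 mm. A picture is of the moment at which its call begins: read the wrist's pose just before it. camera_params takes no time and is no camera call; for the wrist camera it gives the pose at the moment of the call.
- close_job(): hands the job in; it is judged then, once.
The state is a dict: "time_s": time; "joints": joint angles; "qvel": joint speeds; "joint_efforts": joint torques, N m; "ee_pos": TCP position; "eef_rot": TCP orientation; "ft_force": force on the tool from outside, world axes, zero at the start; "wrist_torque": the same for the moment, N m; "opening": finger opening in m; "finger_force": force on a finger pad.
Only numpy, scipy, OpenCV 4.12 (cv2) and the standard library are available. Lean on these libraries where they do the work, as an engineer would, in place of code of your own. Each camera call takes 0.05 s, during which the arm holds its last target. There are 200 camera calls.

## Task

Wind the wing key on the repair jig clockwise to its stop, a part turn at a time, so that the camera mount's coupling ring gets its working spring tension. Then lower the test lens into the mount with its tab at the round entry bead, seat it fully, turn it clockwise until the tab, pushing the ring round, points at the thin half-way bar, and finish holding it there against the ring's spring, seated and gripped, so that the tension can be read. Keep well short of the square lock block, because the release is not fitted yet and a lens that clicks in cannot come off again, and leave the other things on the bench where they are.

Things in the scene. Friction and masses are not known exactly. Their poses are not given: they have to be found in the camera images.
- test_lens: the test lens, loose, 70 mm high, 0.15 to 0.3 kg, standing mount-down on the round pad. Origin: centre of its underside, z up through the front glass, its own -x along the tab. Grip it by the black ribbed barrel, 54 mm across, 20 to 70 mm above the origin, with the fingertips no lower than 27 mm above the origin, to clear the flange and the coupling ring's post
- lens_flange (a point): on the lens axis at the underside of its flange (76 mm across, 5 mm thick), 15 mm above the lens origin. Below it a spigot 52 mm across, its foot tapered to 43 mm over the lowest 6 mm, with three lugs (6 to 10 mm below this point, out to 61 mm diameter); the lug under the tab is the widest, so the lens enters at one angle only
- lens_tab (a point): tip of the flat steel tab of the flange (8 mm wide, 5 mm thick), 50 mm from the lens axis, at the height of the flange's underside
- lens_grip (a point): on the lens axis, 52 mm above the lens origin: a good height for the middle of the finger pads
- mount_jig: the repair jig, fixed: base 140 x 136 mm, pillars, a black camera front plate (top 45 mm above the bench), in its middle a bright round mount 78 mm across. Origin: on the bench under the mount's axis, z up. From above in its own axes: entry bead at 215 degrees from x, half-way bar at 180 (to the robot), lock block at 145: the lens turns clockwise by 35 to half-way, 70 to the lock
- seat (a point): centre of the mount's bright seat, 50 mm above the bench. Throat 25 mm deep with three ledges 4.5 mm thick (bore 54.4 mm): the lugs drop through the gaps between them (4 degrees of play either way) and turn beneath. The flange presses down a sprung lock pin (3 mm proud, 1.2 N, far side). Seated: lens_flange is at this point; under the ledges the lens can lift 1.5 mm. Axes as the jig
- entry_mark (a point): place of the tab's tip on entry, in line with the small round bead (9 mm) on the plate, 50 mm from the mount axis, 50 mm above the bench
- half_mark (a point): place of the tab's tip at half-way, in line with the thin radial bar (12 x 4 mm) on the plate, 50 mm from the mount axis, 50 mm above the bench
- lock_mark (a point): place of the tab's tip where the lock pin would click in, in line with the square block (10 x 13 mm) on the plate, 50 mm from the mount axis, 50 mm above the bench
- coupling_ring (a joint): turn (rad) of the thin ring round the mount, 91 mm across: 0 at rest, growing clockwise seen from above. Its upright post (6 mm wide, 43 mm from the axis, top 56 mm above the bench) stands 15 degrees clockwise of the entry bead; the tab meets it after about 6 degrees and pushes it against its spring (key wound: about 0.2 N m to start it, 0.4 at half-way; let go, it springs back). About 0.5 at half-way
- spring_key (a joint): turn (rad) of the wing key that winds the ring's spring: 0 slack, growing clockwise seen from above, firm stop at 2.6; starts at 0 to 0.5, turns with about 0.15 N m and stays where it is left. The wing's flat lies along the jig's x axis at 0; the key is a bar 26 mm long, 9 mm thick, 22 mm high, the same either way round
- key_grip (a point): middle of the wing, on the key's axis, 77 mm above the bench (the wing spans 65 to 87 mm); the axis is at x 57, y 55 mm in the jig's frame, at the far left corner of its plate. Below the wing a drum 25 mm across rises to 53 mm: keep the fingertips above 56 mm. Its axes turn with the key: x along the wing
- lens_pad: round black rubber pad, 92 mm across, 6 mm high, fixed; the lens stands on it. Origin: centre of its underside
- extension_tube: bystander: plain open black tube with a steel foot, 62 mm across, 26 mm high, no tab. Origin: centre of its underside
- ring_pliers: bystander: dark pliers lying flat, 81 x 38 x 11 mm. Origin: centre of the underside
- cup_driver: bystander: screwdriver with a black cup on its end, lying along its y, 109 mm long, 24 mm thick. Origin: centre of the underside
- long_driver: bystander: thin screwdriver lying along its y, 142 mm long, 17 mm thick. Origin: centre of the underside
- air_blower: bystander: dark rubber air blower lying along its y, 142 mm long, 50 mm thick. Origin: centre of the underside
- pin_vice: bystander: brass-coloured pin vice lying along its y, 98 mm long, 12 mm thick. Origin: centre of the underside

How it is judged:
By the outcome, as a careful person would: the job done as asked, in the order asked, and still so for the second after the job is handed in, while the arm keeps its last pose, push and grip.
It also fails if it takes over 66 s, if anything falls off the work surface, if the arm or the gripper's body presses on something with over 40 N, if the wrist force passes 120 N, or if a joint passes its speed limit or range.

## Working session

There is one attempt and no reset: what is moved stays moved. The work goes in short steps, Python scripts to look and compute and a tool call to move; the robot and the scene stay as the last step left them, time stands still between calls to the robot, and variables do not carry over. Pictures are saved under pics/ and viewed, at most 10 in all, crops included, and the job is handed in when it is done.

Besides the shell and the picture viewer there is one more tool, called after "Call:" as a command line: name --argument value ..., lists and objects as JSON in quotes. send_rows: Moves the arm, as the interface text tells. Its arguments: {"type":"object","properties":{"steps":{"type":"array","items":{"type":"array","items":{"type":"array","items":{"type":"number"}}}},"newtons":{"type":"number"}},"required":["steps"]}

```bash
mkdir -p pics; ls
python3 - <<'E'
from cell import *
import cv2,numpy as np
o=get_obs();print(o)
a=grab_frame("top");b=grab_frame("scene")
cv2.imwrite("pics/top.png",a);cv2.imwrite("pics/scene.png",b)
for n in("top","scene","wrist"):
    c=camera_params(n);print(n,c, -np.array(c["R"]).T@c["t"])
E
```

```text
pics
{'time_s': 0.0, 'joints': array([-1.19767965e+00,  9.18765562e-02,  1.23189726e+00, -4.95862769e-06,
        1.81981692e+00, -5.67227224e-02]), 'qvel': array([ 0.00095501,  0.00066431,  0.00080779, -0.0006159 , -0.00069604,
        0.00067812]), 'joint_efforts': array([-2.49081370e-05, -4.58742607e+01, -4.18017590e+01, -4.40905603e-05,
        1.16853474e-02, -2.18765865e-05]), 'ee_pos': array([ 0.24991321, -0.54515549,  0.23013387]), 'eef_rot': array([-3.06738905e+00, -6.69581720e-01,  5.01585268e-04]), 'ft_force': array([-0.15901536, -0.36042394,  0.39879554]), 'wrist_torque': array([-0.00222314, -0.00530705, -0.01906374]), 'finger_force': 0.0, 'opening': 0.08519205709476722}
top {'mtx': array([[444.53650796,   0.        , 272.63781683],
       [  0.        , 444.53650796, 207.89483519],
       [  0.        ,   0.        ,   1.        ]]), 'R': array([[ 0.01174487, -0.9999118 ,  0.00620046],
       [-0.98204282, -0.0127022 , -0.18823008],
       [ 0.18829224, -0.00387838, -0.98210539]]), 't': array([0.09095504, 0.47564786, 0.86980081])} [0.30226157 0.10036221 0.94320333]
scene {'mtx': array([[397.22135167,   0.        , 276.84102942],
       [  0.        , 397.22135167, 208.45408436],
       [  0.        ,   0.        ,   1.        ]]), 'R': array([[-0.69365419, -0.7201074 , -0.01700558],
       [-0.44995796,  0.45162286, -0.77043795],
       [ 0.56247818, -0.52676571, -0.63728815]]), 't': array([0.39161175, 0.24156057, 0.68154671])} [-0.00301992  0.53192369  0.62710865]
wrist {'mtx': array([[291.35549744,   0.        , 287.12288292],
       [  0.        , 291.35549744, 210.69184592],
       [  0.        ,   0.        ,   1.        ]]), 'R': array([[ 0.41781286, -0.90853119, -0.00186659],
       [-0.86015162, -0.39622403,  0.32116307],
       [-0.29252625, -0.13258051, -0.94702207]]), 't': array([-0.59973301, -0.04212947,  0.37984769])} [ 0.32545386 -0.51120845  0.37213512]
```

View pics/top.png

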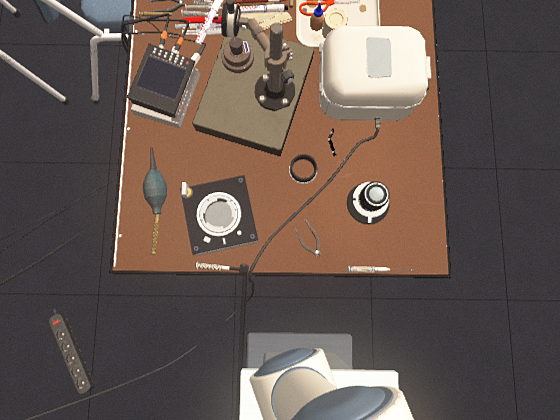

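View pics/scene.png

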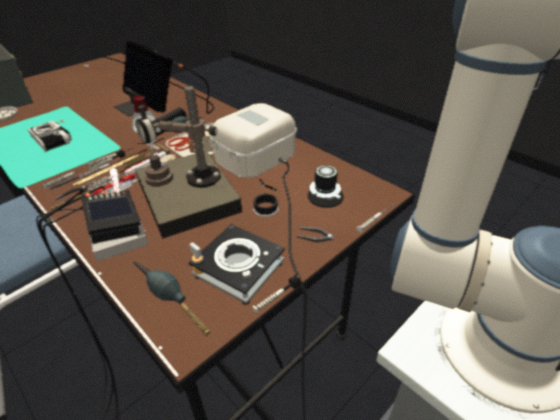

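The top view shows the jig around (219,213), with the square block at (208,240), the bar at (224,243) and the key at (187,189). The lens is near (373,197). I'll enlarge both and measure them.

```bash
cat > h.py <<'E'
import cv2,numpy as np
from cell import *
from scipy.spatial.transform import Rotation as Ro
def ray(c,px,z):
    "pixel(s) -> world points on plane z"
    px=np.atleast_2d(px).astype(float);R=np.array(c["R"]);C=-R.T@c["t"]
    d=np.c_[px,np.ones(len(px))]@np.linalg.inv(c["mtx"]).T@R
    return C+d*((z-C[2])/d[:,2])[:,None]
def proj(c,X):
    p=(np.atleast_2d(X)@np.array(c["R"]).T+c["t"])@np.array(c["mtx"]).T
    return p[:,:2]/p[:,2:]
E
python3 - <<'E'
from h import *
a=cv2.imread("pics/top.png");c=camera_params("top")
v=cv2.cvtColor(a,cv2.COLOR_BGR2HSV)
# plate: low saturation dark region in window
def win(m,x0,y0,x1,y1):
    o=np.zeros_like(m);o[y0:y1,x0:x1]=m[y0:y1,x0:x1];return o
brown=((v[...,1]>90)&(v[...,2]>50)).astype(np.uint8)
m=win(1-brown,178,172,268,258)
m=cv2.morphologyEx(m,cv2.MORPH_OPEN,np.ones((5,5),np.uint8))
k=max(cv2.findContours(m,0,2)[0],key=cv2.contourArea)
box=cv2.boxPoints(cv2.minAreaRect(k));print("plate",box,ray(c,box,.045)[:,:2].round(4).tolist(),ray(c,box,.045).mean(0))
w=(v[...,2]>150)&(v[...,1]<70)
for nm,wd,z in(("seat",(192,190,246,236),.05),("lens",(340,175,400,230),.021)):
    m=win(w.astype(np.uint8),*wd)
    for k in cv2.findContours(m,0,2)[0]:
        if cv2.contourArea(k)>30:
            e=cv2.fitEllipse(k) if len(k)>4 else None
            print(nm,cv2.contourArea(k),e,ray(c,e[0],z),cv2.boundingRect(k))
g=np.hstack([cv2.resize(a[170:260,175:270],None,fx=5,fy=5,interpolation=cv2.INTER_CUBIC),cv2.resize(a[160:250,340:405],None,fx=5,fy=5,interpolation=cv2.INTER_CUBIC)])
cv2.imwrite("pics/crop.png",g)
E
```

```text
plate [[178.15385 183.76923]
 [243.92308 170.61539]
 [258.30768 242.53848]
 [192.53847 255.69232]] [[0.5229, 0.2936], [0.553, 0.1578], [0.4026, 0.125], [0.3744, 0.2569]] [0.46323772 0.2083203  0.045     ]
seat 1481.0 ((218.32931518554688, 213.61940002441406), (42.77632141113281, 44.325504302978516), 55.365325927734375) [[0.46019108 0.20743934 0.05      ]] (196, 192, 45, 44)
lens 144.5 ((376.05853271484375, 193.351318359375), (13.560053825378418, 14.111806869506836), 125.44609069824219) [[ 0.51343831 -0.12305759  0.021     ]] (369, 187, 15, 14)
lens 369.5 ((370.9287109375, 198.95411682128906), (31.76723289489746, 35.32141876220703), 23.249998092651367) [[ 0.50109832 -0.1117577   0.021     ]] (353, 182, 36, 41)
```

View pics/crop.png

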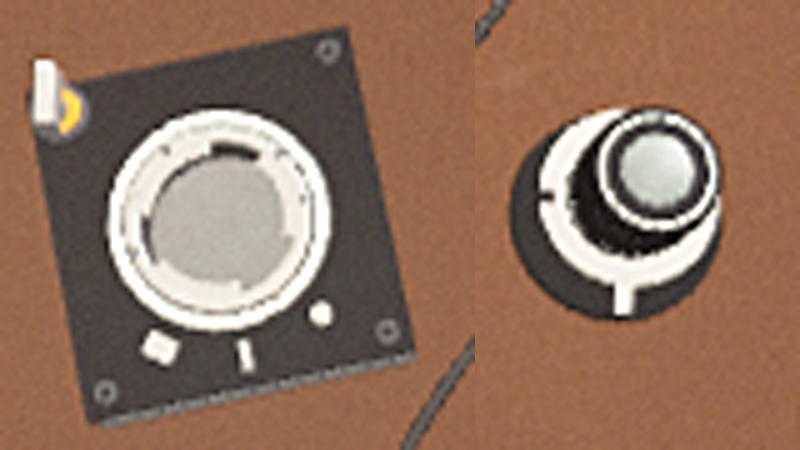

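The crop shows the bead at crop (320,314), the bar at (246,356), the block at (160,347) and the wing at about (45,90). The lens tab tip is at (623,312). Next I'll turn these into poses and moves.

```bash
cat >> h.py <<'E'
def rel(target,yaw,o=None):
    "tool-axis shift and z-turn (deg) to reach a TCP target with tool x at world yaw, pointing down"
    o=o or get_obs();R=Ro.from_rotvec(o["eef_rot"]).as_matrix()
    cur=np.degrees(np.arctan2(R[1,0],R[0,0]));dz=(cur-yaw+180)%360-180  # +tool z = clockwise
    print("pos",o["ee_pos"].round(4),"toolx yaw",cur.round(2),"tilt",R[2].round(4),"t",o["time_s"])
    print("shift(tool at now)",(R.T@(np.array(target)-o["ee_pos"])).round(4),"turn z deg",round(dz,2),"q6",o["joints"][5].round(3))
E
python3 - <<'E'
from h import *
c=camera_params("top")
s=np.array([.4602,.2074])
f=lambda x,y:(175+x/5,170+y/5)
for n,p,z,a in(("bar",f(246,356),.046,180),("bead",f(320,314),.047,215),("block",f(160,347),.05,145)):
    w=ray(c,p,z)[0];d=w[:2]-s;print(n,w,"r",np.hypot(*d),"yaw",(np.degrees(np.arctan2(d[1],d[0]))-a+180)%360-180)
for p in((328,50),(388,331),(105,392)):print("screw",ray(c,f(*p),.045))
g=lambda x,y:(340+(x-475)/5,160+y/5)
print("lens top",ray(c,g(658,170),.076),"tab",ray(c,g(623,312),.021+.005),"flange",ray(c,g(630,198),.026))
print("key top",ray(c,f(45,65),.087), "drum",ray(c,f(66,110),.053))
y=np.radians(12);k=s+np.array([[np.cos(y),-np.sin(y)],[np.sin(y),np.cos(y)]])@[.057,.055];print("key",k)
rel([*k,.16],90)
E
```

```text
bar [0.40435559 0.19407365 0.046     ] r 0.05741244772144243 yaw 13.421681760089257
bead [0.42172695 0.16449907 0.047     ] r 0.057625217799568695 yaw 13.114615559985339
block [0.40711107 0.22843384 0.05      ] r 0.057103910053017584 yaw 13.386525387641399
screw [[0.53271951 0.16419007 0.045     ]]
screw [[0.41538294 0.13684117 0.045     ]]
screw [[0.38916671 0.2506262  0.045     ]]
lens top [[ 0.4995272  -0.11077534  0.076     ]] tab [[ 0.44985699 -0.10632639  0.026     ]] flange [[ 0.49862768 -0.11071663  0.026     ]]
key top [[0.51432892 0.27305429 0.087     ]] drum [[0.5038799  0.27037574 0.053     ]]
key [0.50451927 0.27304908]
pos [ 0.2499 -0.5452  0.2302] toolx yaw 24.63 tilt [ 1.0e-04 -1.8e-03 -1.0e+00] t 0.1
shift(tool at now) [ 0.5724 -0.6376  0.0714] turn z deg -65.37 q6 -0.057
```

Call:
send_rows --steps '[[[0,0,0,0.023,-0.0255,0,1],[0,0,0,0.023,-0.0255,0,1],[0,0,0,0.023,-0.0255,0,1],[0,0,0,0.023,-0.0255,0,1],[0,0,0,0.023,-0.0255,0,1]]]'

```text
time_s: 0.52
ee_pos: [0.3015, -0.38, 0.2306]
eef_rot: [-3.069, -0.669, 0.0]
ft_force: [-0.3, 0.4, -0.2]
opening: 0.0856
finger_force: 0.0
```

Call:
send_rows --steps '[[[0,0,0,0.023,-0.0255,0,1],[0,0,0,0.023,-0.0255,0,1],[0,0,0,0.023,-0.0255,0,1],[0,0,0,0.023,-0.0255,0,1],[0,0,0,0.023,-0.0255,0,1]]]'

```text
time_s: 0.93
ee_pos: [0.3528, -0.2161, 0.2309]
eef_rot: [-3.069, -0.669, 0.0]
ft_force: [1.0, 0.3, -0.8]
opening: 0.0857
finger_force: 0.0
```

Call:
send_rows --steps '[[[0,0,0,0.023,-0.0255,0,1],[0,0,0,0.023,-0.0255,0,1],[0,0,0,0.023,-0.0255,0,1],[0,0,0,0.023,-0.0255,0,1],[0,0,0,0.023,-0.0255,0,1]]]'

```text
time_s: 1.35
ee_pos: [0.4042, -0.0523, 0.231]
eef_rot: [3.069, 0.67, -0.0]
ft_force: [0.7, -0.9, 0.8]
opening: 0.0854
finger_force: 0.0
```

Call:
send_rows --steps '[[[0,0,0,0.023,-0.0255,0,1],[0,0,0,0.023,-0.0255,0,1],[0,0,0,0.023,-0.0255,0,1],[0,0,0,0.023,-0.0255,0,1],[0,0,0,0.023,-0.0255,0,1]]]'

```text
time_s: 1.77
ee_pos: [0.4557, 0.1117, 0.2309]
eef_rot: [3.069, 0.67, -0.001]
ft_force: [0.9, 0.2, 0.6]
opening: 0.0852
finger_force: 0.0
```

Call:
send_rows --steps '[[[0,0,0,0.023,-0.0255,0,1],[0,0,0,0.023,-0.0255,0,1],[0,0,0,0.023,-0.0255,0,1],[0,0,0,0.023,-0.0255,0,1],[0,0,0,0.023,-0.0255,0,1]]]'

```text
time_s: 2.18
ee_pos: [0.5071, 0.2754, 0.2307]
eef_rot: [3.069, 0.67, -0.001]
ft_force: [0.9, -0.8, -0.3]
opening: 0.0852
finger_force: 0.0
```

Call:
send_rows --steps '[[[0,0,-0.124,0,0,0,0.5],[0,0,-0.124,0,0,0,0.5],[0,0,-0.124,0,0,0,0.5],[0,0,-0.124,0,0,0,0.5],[0,0,-0.124,0,0,0,0.5]]]'

```text
time_s: 2.6
ee_pos: [0.5069, 0.2738, 0.2305]
eef_rot: [-2.713, -1.583, 0.002]
ft_force: [-0.6, -0.2, -0.4]
opening: 0.0429
finger_force: 0.0
```

Call:
send_rows --steps '[[[0,0,-0.124,0,0,0,0.5],[0,0,-0.124,0,0,0,0.5],[0,0,-0.124,0,0,0,0.5],[0,0,-0.124,0,0,0,0.5],[0,0,-0.124,0,0,0,0.5]]]'

```text
time_s: 3.02
ee_pos: [0.5069, 0.2736, 0.2306]
eef_rot: [-2.101, -2.335, 0.002]
ft_force: [-1.2, -0.7, 0.2]
opening: 0.0427
finger_force: 0.0
```

Call:
send_rows --steps '[[[0,0,-0.124,0,0,0.01,0.5],[0,0,-0.124,0,0,0.01,0.5],[0,0,-0.124,0,0,0.01,0.5],[0,0,-0.124,0,0,0.01,0.5],[0,0,-0.124,0,0,0.01,0.5]]]'

```text
time_s: 3.43
ee_pos: [0.5068, 0.2735, 0.1801]
eef_rot: [-1.289, -2.864, 0.001]
ft_force: [0.8, 0.4, 0.3]
opening: 0.0424
finger_force: 0.0
```

Call:
send_rows --steps '[[[0,0,-0.124,0,0,0,0.5],[0,0,-0.124,0,0,0,0.5],[0,0,-0.124,0,0,0,0.5],[0,0,-0.124,0,0,0,0.5],[0,0,-0.124,0,0,0,0.5]]]'

```text
time_s: 3.85
ee_pos: [0.5069, 0.2735, 0.1806]
eef_rot: [-0.354, -3.121, 0.001]
ft_force: [0.1, 0.2, -0.6]
opening: 0.0428
finger_force: 0.0
```

Run:
```python
from h import *
rel([.503,.274,.063],180)
c=camera_params("wrist");a=grab_frame("wrist");cv2.imwrite("pics/w1.png",a)
np.savez("w1.npz",**c)
print(proj(c,[[.503,.274,.087],[.460,.2075,.05]]))
```

```text
pos [0.5069 0.2735 0.1806] toolx yaw 167.07 tilt [ 9.e-04 -8.e-04 -1.e+00] t 3.85
shift(tool at now) [ 0.0038 -0.0003  0.1176] turn z deg -12.93 q6 -0.909
[[286.81566122 209.40447143]
 [207.94642426 169.66034011]]
```

View pics/w1.png

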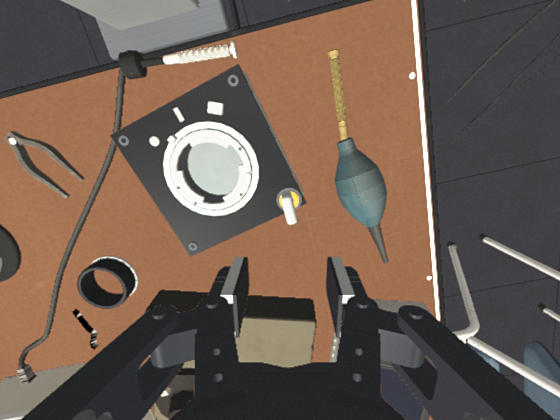

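The wrist view shows the wing at about (290,211), the drum at (288,199), the seat ring at (211,169), the bead at (154,141), the bar at (179,114), the block at (216,107) and the post at (173,142). I'll measure these and zoom on the key.

Run:
```python
from h import *
a=cv2.imread("pics/w1.png");c=dict(np.load("w1.npz"))
v=cv2.cvtColor(a,cv2.COLOR_BGR2HSV)
w=((v[...,2]>150)&(v[...,1]<60)).astype(np.uint8)
w[:85]=0;w[240:]=0;w[:,:140]=0;w[:,310:]=0
for k in cv2.findContours(w,0,2)[0]:
    A=cv2.contourArea(k)
    if A<15:continue
    r=cv2.minAreaRect(k);z=.087 if r[0][0]>270 else .05 if A>800 or r[0][1]<112 else .0465
    p=ray(c,cv2.fitEllipse(k)[0] if A>800 else r[0],z)[0];print(A,r,p.round(4))
    if A>800:print("ellipse",cv2.fitEllipse(k)); 
    if z==.087:
        b=ray(c,cv2.boxPoints(r),z)[:,:2];print("box",b.round(4).tolist());e=b-np.roll(b,-1,0);print(np.hypot(*e.T),np.degrees(np.arctan2(e[:,1],e[:,0])))
x=a[180:235,260:320];cv2.imwrite("pics/k1.png",cv2.resize(x,None,fx=10,fy=10,interpolation=cv2.INTER_CUBIC))
```

```text
247.5 ((287.54156494140625, 210.34954833984375), (28.691423416137695, 12.204561233520508), 74.47589111328125) [0.504  0.2744 0.087 ]
box [[0.4916, 0.2688], [0.491, 0.2791], [0.5167, 0.2801], [0.5174, 0.2695]]
[0.01029277 0.025721   0.01063302 0.0258287 ] [ -86.7741829  -177.71930747   93.76409062    1.53070244]
68.0 ((154.00001525878906, 141.00001525878906), (9.899494171142578, 8.485280990600586), 45.0) [0.4238 0.166  0.0465]
7003.5 ((210.5, 168.0), (94.0, 95.0), 90.0) [0.4593 0.2103 0.05  ]
ellipse ((210.52386474609375, 168.25506591796875), (90.47106170654297, 98.63220977783203), 129.39450073242188)
64.0 ((178.43075561523438, 114.25385284423828), (15.256270408630371, 5.209457874298096), 60.2551155090332) [0.4065 0.196  0.0465]
163.5 ((214.5999755859375, 107.79998779296875), (15.839193344116211, 12.162237167358398), 8.130102157592773) [0.4087 0.2302 0.05  ]
```

View pics/k1.png

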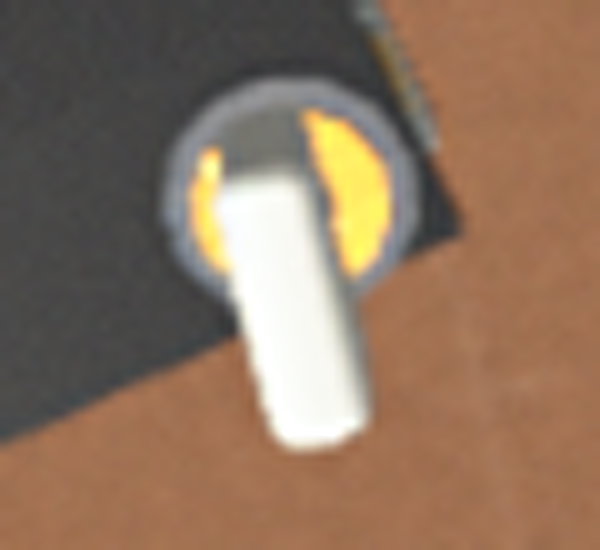

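The wing centre is at (0.504, 0.2744) with a yaw of about 2°, so the key sits near 0.2 rad. I'll align, lower and grip.

Call:
send_rows --steps '[[[0,0,-0.12,0,0,0,0.5],[0,0,-0.12,0.003,0.001,0.02,0.5],[0,0,-0.02,0,0,0.03,0.5],[0,0,0,0,0,0.035,0.5],[0,0,0,0,0,0.0345,0.5]]]'

```text
time_s: 4.32
ee_pos: [0.5043, 0.2751, 0.0607]
eef_rot: [-0.04, 3.14, 0.001]
ft_force: [-0.1, 0.5, -0.4]
opening: 0.0425
finger_force: 0.0
```

Call:
send_rows --steps '[[[0,0,0,0,0,0,0.5],[0,0,0,0,0,0,0],[0,0,0,0,0,0,0],[0,0,0,0,0,0,0],[0,0,0,0,0,0,0]]]' --newtons 50

```text
time_s: 4.73
ee_pos: [0.5057, 0.2756, 0.0653]
eef_rot: [-0.043, 3.137, 0.003]
ft_force: [-0.3, -1.1, 4.2]
opening: 0.0079
finger_force: 52.1
```

Run:
```python
from h import *
rel([.504,.2744,.061],182);o=get_obs();print(o["opening"],o["finger_force"],o["ft_force"],o["wrist_torque"])
```

```text
pos [0.5057 0.2756 0.0653] toolx yaw -178.43 tilt [-0.0046  0.0018 -1.    ] t 4.7333
shift(tool at now) [ 0.0018 -0.0011  0.0043] turn z deg -0.43 q6 -1.158
0.00791662870573263 52.060555815696716 [-0.30932745 -1.06100869  4.2290676 ] [-0.1995672   0.14036616 -0.11243701]
```

Call:
send_rows --steps '[[[0,0,0.1,0,0,0,0],[0,0,0.1,0,0,0,0],[0,0,0.1,0,0,0,0],[0,0,0.1,0,0,0,0],[0,0,0.1,0,0,0,0]]]'

```text
time_s: 5.15
ee_pos: [0.5056, 0.275, 0.0652]
eef_rot: [0.741, 3.049, 0.003]
ft_force: [-1.4, -2.8, 6.1]
opening: 0.008
finger_force: 52.3
```

Call:
send_rows --steps '[[[0,0,0.1,0,0,0,0],[0,0,0.1,0,0,0,0],[0,0,0.1,0,0,0,0],[0,0,0.1,0,0,0,0],[0,0,0,0,0,0,0]]]'

```text
time_s: 5.57
ee_pos: [0.5054, 0.2747, 0.0652]
eef_rot: [1.334, 2.841, 0.003]
ft_force: [-2.3, -3.6, 5.8]
opening: 0.0079
finger_force: 52.4
```

Run:
```python
from h import *
rel([.504,.2744,.061],130);o=get_obs();print(o["opening"],o["finger_force"],o["ft_force"],o["wrist_torque"])
```

```text
pos [0.5054 0.2747 0.0652] toolx yaw 129.7 tilt [-0.0022  0.0029 -1.    ] t 5.5667
shift(tool at now) [ 0.0007 -0.0012  0.0042] turn z deg -0.3 q6 -0.253
0.007864683516674931 52.38384783267975 [-2.26907548 -3.62166108  5.77780657] [-0.67315271  0.45454395 -0.07214605]
```

Call:
send_rows --steps '[[[0,0,0,0,0,0,0.5],[0,0,0,0,0,0,0.5],[0,0,0,0,0,0,0.5],[0,0,0,0,0,-0.035,0.5],[0,0,0,0,0,-0.035,0.5]]]'

```text
time_s: 5.98
ee_pos: [0.5026, 0.2744, 0.1296]
eef_rot: [-1.324, -2.844, 0.007]
ft_force: [0.6, 1.3, -0.0]
opening: 0.0427
finger_force: 0.0
```

```bash
cat > key.py <<'E'
from h import *
o=get_obs();c=camera_params("wrist");a=grab_frame("wrist");cv2.imwrite("pics/k_%d.png"%(o["time_s"]*100),a)
v=cv2.cvtColor(a,cv2.COLOR_BGR2HSV)
w=((v[...,2]>150)&(v[...,1]<60)).astype(np.uint8)
p=proj(c,[.504,.2744,.087])[0];print("expect",p)
for k in cv2.findContours(w,0,2)[0]:
    A=cv2.contourArea(k);r=cv2.minAreaRect(k)
    if A>60 and np.hypot(*(np.array(r[0])-p))<50:
        b=ray(c,cv2.boxPoints(r),.087)[:,:2];e=b-np.roll(b,-1,0)
        print(A,ray(c,r[0],.087)[0].round(4),"len",np.hypot(*e.T).round(4),"ang",(np.degrees(np.arctan2(e[:,1],e[:,0]))%180).round(1))
rel([.504,.2744,.061],130,o)
E
python3 key.py
```

```text
expect [288.96190649 239.32090044]
368.0 [0.5055 0.277  0.087 ] len [0.0108 0.0241 0.0113 0.0241] ang [ 40.3 131.   40.3 130. ]
pos [0.5026 0.2744 0.1296] toolx yaw 130.07 tilt [ 0.0019 -0.006  -1.    ] t 5.9833
shift(tool at now) [-0.0011  0.0015  0.0686] turn z deg 0.07 q6 -0.259
```

Call:
send_rows --steps '[[[0,0,0,-0.001,0.002,0.03,0.3],[0,0,0,0,0,0.037,0.3],[0,0,0,0,0,0,0.3],[0,0,0,0,0,0,0],[0,0,0,0,0,0,0]]]'

```text
time_s: 6.45
ee_pos: [0.5052, 0.2749, 0.0645]
eef_rot: [-1.325, -2.846, 0.005]
ft_force: [-3.1, -3.2, -10.3]
opening: 0.0082
finger_force: 50.3
```

Call:
send_rows --steps '[[[0,0,0,0,0,0,0],[0,0,0.1,0,0,0,0],[0,0,0.1,0,0,0,0],[0,0,0.1,0,0,0,0],[0,0,0.1,0,0,0,0]]]'

```text
time_s: 6.87
ee_pos: [0.5049, 0.2747, 0.0645]
eef_rot: [-1.87, -2.522, 0.007]
ft_force: [-6.4, -3.9, -7.7]
opening: 0.008
finger_force: 50.5
```

Call:
send_rows --steps '[[[0,0,0.1,0,0,0,0],[0,0,0.1,0,0,0,0],[0,0,0.1,0,0,0,0],[0,0,0.1,0,0,0,0],[0,0,0,0,0,0,0]]]'

```text
time_s: 7.28
ee_pos: [0.5046, 0.2746, 0.0645]
eef_rot: [-2.335, -2.1, 0.008]
ft_force: [-7.0, -3.4, -8.0]
opening: 0.0082
finger_force: 50.6
```

Run:
```python
from h import *
rel([.504,.2744,.061],84);o=get_obs();print(o["opening"],o["finger_force"],o["ft_force"],o["wrist_torque"])
```

```text
pos [0.5046 0.2746 0.0645] toolx yaw 83.92 tilt [-0.0031 -0.0045 -1.    ] t 7.2833
shift(tool at now) [-0.0003 -0.0006  0.0035] turn z deg -0.08 q6 0.545
0.008205636153506807 50.60876548290253 [-6.95629834 -3.41883969 -8.04923785] [-0.51707817  0.79396085 -0.0671954 ]
```

Call:
send_rows --steps '[[[0,0,0,0,0,0,0.25],[0,0,0,0,0,0,0.25],[0,0,0,0,0,0,0],[0,0,0,0,0,0,0],[0,0,0,0,0,0,0]]]'

```text
time_s: 7.7
ee_pos: [0.5048, 0.2766, 0.0676]
eef_rot: [-2.327, -2.106, 0.001]
ft_force: [-12.7, -0.7, 7.3]
opening: 0.0078
finger_force: 51.4
```

Call:
send_rows --steps '[[[0,0,0.1,0,0,0,0],[0,0,0.1,0,0,0,0],[0,0,0.1,0,0,0,0],[0,0,0.1,0,0,0,0],[0,0,0.1,0,0,0,0]]]'

```text
time_s: 8.12
ee_pos: [0.5053, 0.2764, 0.0676]
eef_rot: [-2.78, -1.459, 0.001]
ft_force: [-9.8, -1.5, 7.9]
opening: 0.0075
finger_force: 51.3
```

Call:
send_rows --steps '[[[0,0,0.1,0,0,0,0],[0,0,0.08,0,0,0,0],[0,0,0,0,0,0,0],[0,0,0.05,0,0,0,0],[0,0,0.05,0,0,0,0]]]'

```text
time_s: 8.53
ee_pos: [0.5055, 0.2763, 0.0677]
eef_rot: [-2.955, -1.063, 0.001]
ft_force: [-10.0, -2.2, 7.8]
opening: 0.008
finger_force: 74.5
```

Run:
```python
from h import *
rel([.504,.2744,.061],44.3);o=get_obs();print(o["opening"],o["finger_force"],o["ft_force"],o["wrist_torque"])
```

```text
pos [0.5055 0.2763 0.0677] toolx yaw 39.57 tilt [ 1.0e-04 -1.3e-03 -1.0e+00] t 8.5333
shift(tool at now) [-0.0023  0.0005  0.0067] turn z deg -4.73 q6 1.32
0.007987177685294491 74.54787941649556 [-9.9556494  -2.23044     7.75174398] [-0.38519513  1.57345019  1.57104636]
```

Torque and finger force jumped, so the key is at its stop. I'll release and verify.

Call:
send_rows --steps '[[[0,0,0,0,0,0,0.5],[0,0,0,0,0,0,0.5],[0,0,0,0,0,0,0.5],[0,0,0,0,0,-0.035,0.6],[0,0,0,0,0,-0.035,0.6]]]'

```text
time_s: 8.95
ee_pos: [0.5052, 0.2747, 0.1328]
eef_rot: [2.956, 1.063, -0.009]
ft_force: [1.1, 0.8, 1.1]
opening: 0.0512
finger_force: 0.0
```

```bash
python3 key.py
python3 - <<'E'
from h import *
rel([.4995,-.1108,.15],40)
E
```

```text
expect [285.84499378 237.58537812]
421.5 [0.5098 0.2766 0.087 ] len [0.0119 0.0307 0.0125 0.0308] ang [136.3  46.1 136.7  45. ]
pos [0.5052 0.2747 0.1328] toolx yaw 39.55 tilt [-0.0055 -0.0012 -1.    ] t 8.95
shift(tool at now) [-0.0007 -0.0005  0.0718] turn z deg -90.45 q6 1.32
pos [0.5087 0.2763 0.144 ] toolx yaw 39.55 tilt [ 0.0096  0.0027 -1.    ] t 9.0
shift(tool at now) [-0.2535  0.2927 -0.0077] turn z deg -0.45 q6 1.32
```

Call:
send_rows --steps '[[[0,0,0,-0.025,0.029,-0.003,1],[0,0,0,-0.025,0.029,-0.003,1],[0,0,0,-0.025,0.029,0,1],[0,0,0,-0.025,0.029,0,1],[0,0,0,-0.025,0.029,0,1]]]'

```text
time_s: 9.42
ee_pos: [0.5024, 0.0824, 0.1414]
eef_rot: [2.955, 1.063, 0.003]
ft_force: [0.6, -0.3, 0.2]
opening: 0.0853
finger_force: 0.0
```

Call:
send_rows --steps '[[[0,0,0,-0.025,0.029,0,1],[0,0,0,-0.025,0.029,0,1],[0,0,0,-0.025,0.029,0,1],[0,0,0,-0.025,0.029,0,1],[0,0,0,-0.025,0.029,0,1]]]'

```text
time_s: 9.83
ee_pos: [0.4981, -0.1095, 0.1415]
eef_rot: [2.955, 1.062, 0.003]
ft_force: [1.6, -0.1, 0.2]
opening: 0.0855
finger_force: 0.0
```

Call:
send_rows --steps '[[[0,0,0,0,0,0,1],[0,0,0,0,0,0,1],[0,0,0,0,0,0,1],[0,0,0,0,0,0,1],[0,0,0,0,0,0,1]]]'

```text
time_s: 10.25
ee_pos: [0.4984, -0.106, 0.1409]
eef_rot: [2.955, 1.065, 0.001]
ft_force: [-0.2, 0.7, -0.2]
opening: 0.0853
finger_force: 0.0
```

Run:
```python
from h import *
rel([.4995,-.1108,.039],40)
c=camera_params("wrist");a=grab_frame("wrist");cv2.imwrite("pics/w2.png",a);np.savez("w2.npz",**c)
print(proj(c,[[.4995,-.1108,.076],[.4995,-.1108,.026],[.45,-.1063,.026]]))
t=grab_frame("top");cv2.imwrite("pics/top2.png",t)
w=cv2.resize(a,None,fx=.8,fy=.8)
g=cv2.resize(t[175:215,170:215],None,fx=8,fy=8,interpolation=cv2.INTER_CUBIC)
o=np.zeros((336,810-10,3),np.uint8);o[:,:448]=w;o[:320,448:800]=g[:,:352];cv2.imwrite("pics/w2k.png",o)
```

```text
pos [ 0.4984 -0.106   0.1409] toolx yaw 39.65 tilt [ 4.e-04  2.e-04 -1.e+00] t 10.25
shift(tool at now) [-0.0022  0.0044  0.1019] turn z deg -0.35 q6 0.602
[[292.3447335  229.02733998]
 [291.41362031 208.53530727]
 [254.9576279  243.09645251]]
```

View pics/w2k.png

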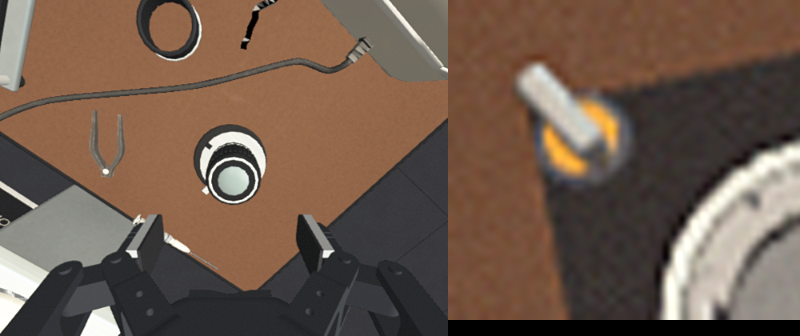

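The left half of the picture shows the lens top centred near (235,180), the flange around (229,150) and the tab at (206,190), close to prediction. The right half shows the key turned to its wound position. I'll fit the lens top and tab.

Run:
```python
from h import *
a=cv2.imread("pics/w2.png");c=dict(np.load("w2.npz"))
v=cv2.cvtColor(a,cv2.COLOR_BGR2HSV)
w=((v[...,2]>140)&(v[...,1]<60)).astype(np.uint8)
w[:140]=0;w[262:]=0;w[:,:235]=0;w[:,345:]=0
for k in cv2.findContours(w,cv2.RETR_LIST,2)[0]:
    A=cv2.contourArea(k)
    if A<25:continue
    e=cv2.fitEllipse(k);print(A,np.round(e[0],1),np.round(e[1],1),cv2.boundingRect(k),"z76",ray(c,e[0],.076)[0].round(4),"z26",ray(c,e[0],.026)[0].round(4))
x=w[215:262,240:285]
for r in x: print("".join(".#"[i] for i in r))
```

```text
50.5 [254.5 234.8] [ 7.3 17.5] (252, 232, 10, 11) z76 [ 0.4772 -0.0914  0.076 ] z26 [ 0.4566 -0.1006  0.026 ]
1023.0 [291.6 225.5] [34.8 37.6] (273, 208, 38, 36) z76 [ 0.5013 -0.1085  0.076 ] z26 [ 0.4866 -0.1218  0.026 ]
2266.5 [291.2 225.3] [52.  55.6] (263, 199, 57, 54) z76 [ 0.5013 -0.1082  0.076 ] z26 [ 0.4866 -0.1214  0.026 ]
2735.5 [291.3 224.9] [57.  61.3] (261, 196, 62, 58) z76 [ 0.5016 -0.108   0.076 ] z26 [ 0.4869 -0.1212  0.026 ]
1456.0 [290.7 208.2] [75.7 79. ] (250, 165, 82, 60) z76 [ 0.5116 -0.099   0.076 ] z26 [ 0.4994 -0.1101  0.026 ]
............######.....###..........#########
............######....####..........#########
............#####.....####.........##########
.............####.....###..........##########
.............####....####.........###########
.............####....####.........###########
..............###....####.........###########
...............##....####........############
...............##....####........############
................#....###.........############
.....................###.........############
.....................###.........###
[... 919 characters left out ...]
#.........
................................######.......
.................................######......
..................................#######....
....................................#########
......................................#######
.........................................####
............................................#
.............................................
.............................................
.............................................
.............................................
.............................................
.............................................
.............................................
.............................................
```

Run:
```python
from h import *
c=dict(np.load("w2.npz"));L=np.array([.5003,-.1092])
for p in((252,238),(257.5,242),(254.8,240.2)):
    w=ray(c,p,.026)[0][:2];d=w-L;print(w,np.hypot(*d),np.degrees(np.arctan2(d[1],d[0])))
rel([*L,.038],40)
```

```text
[ 0.45243981 -0.10082492] 0.048587448836314724 170.07428073526796
[ 0.45248887 -0.10747819] 0.04784212536407221 177.93751742614853
[ 0.45232819 -0.10430946] 0.04822044721155814 174.17903107825788
pos [ 0.4983 -0.1061  0.1409] toolx yaw 39.64 tilt [ 2.e-04  1.e-04 -1.e+00] t 10.35
shift(tool at now) [-0.0005  0.0036  0.1029] turn z deg -0.36 q6 0.602
```

Call:
send_rows --steps '[[[0,0,0,0,0.0035,0.03,1],[0,0,0,0,0,0.03,1],[0,0,0,0,0,0.03,1],[0,0,0,0,0,0.013,1],[0,0,0,0,0,0,1]]]'

```text
time_s: 10.77
ee_pos: [0.498, -0.1087, 0.0338]
eef_rot: [-2.952, -1.062, 0.009]
ft_force: [-0.2, 0.6, -0.1]
opening: 0.0849
finger_force: 0.0
```

Call:
send_rows --steps '[[[0,0,0,0,0,0,0.5],[0,0,0,0,0,0,0.3],[0,0,0,0,0,0,0],[0,0,0,0,0,0,0],[0,0,0,0,0,0,0]]]' --newtons 80

```text
time_s: 11.18
ee_pos: [0.502, -0.1102, 0.041]
eef_rot: [2.954, 1.062, 0.007]
ft_force: [-2.0, 1.1, 6.3]
opening: 0.0518
finger_force: 84.1
```

Run:
```python
from h import *
o=get_obs();print(o["opening"],o["finger_force"],o["ft_force"],o["wrist_torque"])
rel([.460,.2085,.15],93.5)
```

```text
0.05180272770754262 84.08637061715126 [-1.97694049  1.07037122  6.32488683] [0.17512486 0.1157607  0.01519782]
pos [ 0.502  -0.1102  0.041 ] toolx yaw 39.53 tilt [ 0.0031  0.0039 -1.    ] t 11.1833
shift(tool at now) [ 0.1708 -0.2721 -0.1096] turn z deg -53.97 q6 0.598
```

Call:
send_rows --steps '[[[0,0,0,0,0,-0.025,0],[0,0,0,0,0,-0.03,0],[0,0,0,0,0,-0.03,0],[0,0,0,0,0,-0.025,0],[0,0,0,0.017,-0.0272,0,0]]]'

```text
time_s: 11.6
ee_pos: [0.499, -0.0824, 0.1553]
eef_rot: [2.951, 1.052, 0.013]
ft_force: [1.0, -0.7, -2.3]
opening: 0.0518
finger_force: 84.7
```

Call:
send_rows --steps '[[[0,0,0,0.017,-0.0272,0,0],[0,0,0,0.017,-0.0272,0,0],[0,0,0,0.017,-0.0272,0,0],[0,0,0,0.017,-0.0272,0,0],[0,0,0,0.017,-0.0272,0,0]]]'

```text
time_s: 12.02
ee_pos: [0.4749, 0.0821, 0.1486]
eef_rot: [2.956, 1.061, 0.002]
ft_force: [1.0, 0.7, -2.7]
opening: 0.052
finger_force: 84.6
```

Call:
send_rows --steps '[[[0,0,0,0.017,-0.0272,0,0],[0,0,0,0.017,-0.0272,0,0],[0,0,0,0.017,-0.0272,0,0],[0,0,0,0.017,-0.0272,0,0],[0,0,-0.1,0,0,0,0]]]'

```text
time_s: 12.43
ee_pos: [0.4572, 0.213, 0.1483]
eef_rot: [-2.895, -1.212, -0.002]
ft_force: [-0.1, -0.5, -4.0]
opening: 0.0518
finger_force: 84.8
```

Call:
send_rows --steps '[[[0,0,-0.1,0,0,0,0],[0,0,-0.1,0,0,0,0],[0,0,-0.1,0,0,0,0],[0,0,-0.1,0,0,0,0],[0,0,-0.1,0,0,0,0]]]'

```text
time_s: 12.85
ee_pos: [0.4585, 0.2081, 0.1484]
eef_rot: [2.506, 1.895, 0.001]
ft_force: [-1.0, -0.2, -3.0]
opening: 0.0518
finger_force: 84.8
```

Call:
send_rows --steps '[[[0,0,-0.1,0,0,0,0],[0,0,-0.1,0,0,0,0],[0,0,-0.1,0,0,0,0],[0,0,-0.042,0,0,0,0],[0,0,0,0,0,0,0]]]'

```text
time_s: 13.27
ee_pos: [0.4585, 0.208, 0.1483]
eef_rot: [2.151, 2.289, 0.001]
ft_force: [-0.5, 0.7, -1.6]
opening: 0.0521
finger_force: 84.8
```

Run:
```python
from h import *
rel([.4605,.208,.12],93.5)
c=camera_params("wrist");a=grab_frame("wrist");cv2.imwrite("pics/w3.png",a);np.savez("w3.npz",**c)
t=grab_frame("top");cv2.imwrite("pics/top3.png",t);s=grab_frame("scene");cv2.imwrite("pics/s3.png",s)
o=np.zeros((600,800,3),np.uint8);o[:336,:448]=cv2.resize(a,(448,336))
o[:350,450:800]=cv2.resize(t[165:265,170:270],(350,350),interpolation=cv2.INTER_CUBIC)
o[340:590,:420]=cv2.resize(s[185:305,175:375],(420,250),interpolation=cv2.INTER_CUBIC)
cv2.imwrite("pics/m3.png",o)
```

```text
pos [0.4585 0.208  0.1483] toolx yaw 93.57 tilt [ 2.e-04  8.e-04 -1.e+00] t 13.2667
shift(tool at now) [-0.0001  0.002   0.0283] turn z deg 0.07 q6 0.296
```

View pics/m3.png

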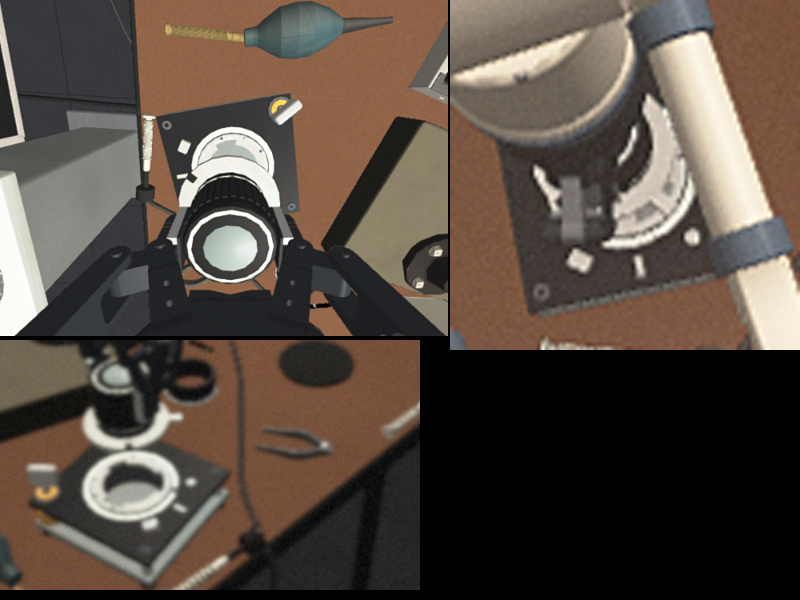

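The wrist part shows the lens front at about (231,245). The scene part shows the flange and the tab pointing right at (178,416), and the key is wound. Next I'll measure the lens axis against the TCP, and the tab angle in the scene view.

Run:
```python
from h import *
a=cv2.imread("pics/w3.png");c=dict(np.load("w3.npz"))
v=cv2.cvtColor(a,cv2.COLOR_BGR2HSV)
w=((v[...,2]>140)&(v[...,1]<70)).astype(np.uint8);w[:,:225]=0;w[:,350:]=0;w[:245]=0
for k in cv2.findContours(w,cv2.RETR_LIST,2)[0]:
    if cv2.contourArea(k)>1500:
        e=cv2.fitEllipse(k);print("lens top",np.round(e,1) if 0 else e,ray(c,e[0],.1833)[0].round(4))
# marks now
w=((v[...,2]>140)&(v[...,1]<70)).astype(np.uint8)
for k in cv2.findContours(w[160:250,200:300],cv2.RETR_LIST,2,offset=(200,160))[0]:
    A=cv2.contourArea(k)
    if 30<A<400: r=cv2.minAreaRect(k);print("mark",A,np.round(r[0],1),np.round(r[1],1),ray(c,r[0],.047)[0].round(4))
s=cv2.imread("pics/s3.png");cs=camera_params("scene")
v=cv2.cvtColor(s,cv2.COLOR_BGR2HSV)
w=((v[...,2]>110)&(v[...,1]<70)).astype(np.uint8)
x=w[208:242,210:268]
for i,r in enumerate(x): print(208+i,"".join(".#"[j] for j in r))
print(proj(cs,[[.4585,.208,.1333]]))
```

```text
lens top ((287.7533264160156, 309.9985046386719), (55.5191650390625, 66.1812744140625), 87.92761993408203) [0.4589 0.2083 0.1833]
lens top ((287.2542724609375, 308.6332092285156), (82.16087341308594, 97.06110382080078), 88.16681671142578) [0.4586 0.209  0.1833]
lens top ((287.3892822265625, 307.7058410644531), (89.7515869140625, 106.77132415771484), 88.35555267333984) [0.4586 0.2095 0.1833]
mark 48.5 [227.6 219.8] [ 4.8 13.6] [0.4064 0.1961 0.047 ]
mark 164.0 [229.6 183.4] [12.5 15. ] [0.4083 0.2295 0.047 ]
208 ............################..............................
209 ..............#############...............................
210 ...................######..................##.............
211 ............................................#.............
212 .............................................##...........
213 .............................................###..........
214 ...............................................##.........
215 .........................................##......#.##.....
216 .........................................###........#.###.
217 ................
[... 884 characters left out ...]
#.........##############................
232 .......##################################.................
233 ........###############################...................
234 ........#############################.....................
235 ...........########################.......................
236 .............############...#####.........................
237 ................#########...####..........................
238 ....................################......................
239 ..................######################..................
240 ................##########################................
241 ..............##############################..............
[[234.99375491 222.58113274]]
```

Run:
```python
from h import *
cs=camera_params("scene")
L=np.array([.4587,.2088])
th=np.radians(np.arange(0,360,2))
for dx in (0,):
    F=proj(cs,np.c_[L[0]+.038*np.cos(th),L[1]+.038*np.sin(th),0*th+.1333]);print("flange ext top",F.min(0),F.max(0))
    F=proj(cs,np.c_[L[0]+.038*np.cos(th),L[1]+.038*np.sin(th),0*th+.1283]);print("flange ext bot",F.min(0),F.max(0))
for a in (218,223,228,233):
    a=np.radians(a);u=np.array([np.cos(a),np.sin(a)]);n=np.array([-u[1],u[0]])
    P=[[*(L+.05*u+s*.004*n),z] for z in(.1333,.1283) for s in(-1,1)]
    print(np.degrees(a),proj(cs,P).round(1).tolist())
```

```text
flange ext top [214.2149643 209.7587351] [254.86898215 236.76593568]
flange ext bot [214.52821919 211.72259293] [255.00766578 238.76999018]
218.0 [[260.5, 226.3], [261.2, 223.5], [260.6, 228.3], [261.4, 225.5]]
223.0 [[261.0, 224.8], [261.3, 221.9], [261.1, 226.8], [261.5, 223.9]]
228.00000000000003 [[261.3, 223.2], [261.3, 220.4], [261.4, 225.2], [261.4, 222.4]]
233.0 [[261.3, 221.7], [261.0, 218.9], [261.5, 223.6], [261.1, 220.9]]
```

Call:
send_rows --steps '[[[0,0,0,0,0.003,0.02,0],[0,0,0,0,0,0.02,0],[0,0,0,0,0,0.012,0],[0,0,0,0,0,0.005,0],[0,0,0,0,0,0.004,0]]]'

```text
time_s: 13.83
ee_pos: [0.461, 0.2081, 0.086]
eef_rot: [-2.153, -2.287, 0.002]
ft_force: [-0.6, -0.0, -2.2]
opening: 0.0517
finger_force: 84.9
```

Call:
send_rows --steps '[[[0,0,0,0,0,0.002,0],[0,0,0,0,0,0.002,0],[0,0,0,0,0,0.002,0],[0,0,0,0,0,0,0],[0,0,0,0,0,0,0]]]'

```text
time_s: 14.25
ee_pos: [0.4616, 0.2083, 0.0813]
eef_rot: [2.153, 2.288, 0.001]
ft_force: [0.2, 0.2, -2.8]
opening: 0.052
finger_force: 84.9
```

Run:
```python
from h import *
o=get_obs();print(o["opening"],o["finger_force"],o["ft_force"],o["wrist_torque"])
rel([.4616,.208,.070],93.5)
```

```text
0.051974968891714594 84.86145973205566 [ 0.17125375  0.20882758 -2.83490485] [0.04133202 0.0017434  0.03356411]
pos [0.4616 0.2083 0.0813] toolx yaw 93.49 tilt [ 3.e-04  7.e-04 -1.e+00] t 14.25
shift(tool at now) [-0.0003 -0.      0.0113] turn z deg -0.01 q6 0.296
```

Call:
send_rows --steps '[[[0,0,0,0,0,0.002,0],[0,0,0,0,0,0.002,0],[0,0,0,0,0,0.002,0],[0,0,0,0,0,0,0],[0,0,0,0,0,0,0]]]'

```text
time_s: 14.67
ee_pos: [0.4614, 0.2083, 0.0746]
eef_rot: [-2.153, -2.288, -0.0]
ft_force: [0.5, 0.8, -3.8]
opening: 0.0518
finger_force: 84.8
```

Call:
send_rows --steps '[[[0,0,0,0,0,0.002,0],[0,0,0,0,0,0.002,0],[0,0,0,0,0,0.001,0],[0,0,0,0,0,0,0],[0,0,0,0,0,0,0]]]'

```text
time_s: 15.08
ee_pos: [0.4615, 0.2083, 0.0703]
eef_rot: [2.152, 2.288, 0.001]
ft_force: [-1.5, -0.6, 1.6]
opening: 0.0521
finger_force: 85.0
```

Run:
```python
from h import *
o=get_obs();print(o["opening"],o["finger_force"],o["ft_force"],o["wrist_torque"])
rel([.4616,.208,.070],93.5)
```

```text
0.052121055019771476 85.01939155161381 [-1.45361698 -0.61050618  1.56722991] [-0.04811168  0.09393623  0.05850253]
pos [0.4615 0.2083 0.0703] toolx yaw 93.5 tilt [ 2.e-04  6.e-04 -1.e+00] t 15.0833
shift(tool at now) [-0.0003  0.0001  0.0003] turn z deg -0.0 q6 0.296
```

Call:
send_rows --steps '[[[0,0,0,0,0,0.001,0],[0,0,0,0,0,0.001,0],[0,0,0,0,0,0.001,0],[0,0,0,0,0,0,0],[0,0,0,0,0,0,0]]]'

```text
time_s: 15.5
ee_pos: [0.4615, 0.2083, 0.0701]
eef_rot: [2.152, 2.288, 0.002]
ft_force: [-9.9, -3.5, 16.0]
opening: 0.0519
finger_force: 86.5
```

Run:
```python
from h import *
o=get_obs();print(o["opening"],o["finger_force"],o["ft_force"],o["wrist_torque"])
rel([.4616,.208,.070],93.5)
```

```text
0.05193015077693546 86.48489674553275 [-9.92234514 -3.54344329 16.04760493] [-0.43018406  1.19058106 -0.01982203]
pos [0.4615 0.2083 0.0701] toolx yaw 93.5 tilt [ 4.0e-04  1.6e-03 -1.0e+00] t 15.5
shift(tool at now) [-0.0003  0.0001  0.0001] turn z deg 0.0 q6 0.296
```

Call:
send_rows --steps '[[[0,0,0,0,0,-0.001,0],[0,0,0.05,0,0,0,0],[0,0,0.05,0,0,0,0],[0,0,0.05,0,0,0,0],[0,0,0,0,0,0,0]]]' --newtons 100

```text
time_s: 15.92
ee_pos: [0.4629, 0.2089, 0.0701]
eef_rot: [2.318, 2.117, 0.007]
ft_force: [0.4, -0.6, 7.2]
opening: 0.0515
finger_force: 102.7
```

Run:
```python
from h import *
o=get_obs();print(o["opening"],o["finger_force"],o["ft_force"],o["wrist_torque"])
rel([.4616,.208,.070],58.5)
```

```text
0.05151040859998374 102.70931532606483 [ 0.35376495 -0.62028643  7.19487343] [-0.06782086 -0.31760217  0.22418379]
pos [0.4629 0.2089 0.0701] toolx yaw 84.79 tilt [ 0.0021  0.0047 -1.    ] t 15.9167
shift(tool at now) [-0.001  -0.0012  0.0001] turn z deg 26.29 q6 0.448
```

Call:
send_rows --steps '[[[0,0,0.05,0,0,0,0],[0,0,0.05,0,0,0,0],[0,0,0.05,0,0,0,0],[0,0,0.05,0,0,0,0],[0,0,0.05,0,0,0,0]]]'

```text
time_s: 16.33
ee_pos: [0.463, 0.2084, 0.0701]
eef_rot: [2.564, 1.812, 0.007]
ft_force: [0.1, -1.6, 6.6]
opening: 0.0518
finger_force: 102.7
```

Call:
send_rows --steps '[[[0,0,0.05,0,0,0,0],[0,0,0.05,0,0,0,0],[0,0,0.04,0,0,0,0],[0,0,0,0,0,0,0],[0,0,0,0,0,0,0]]]'

```text
time_s: 16.75
ee_pos: [0.4629, 0.2079, 0.0702]
eef_rot: [2.683, 1.63, 0.006]
ft_force: [-0.4, -3.7, 7.4]
opening: 0.0515
finger_force: 102.8
```

Run:
```python
from h import *
o=get_obs();print(o["opening"],o["finger_force"],o["ft_force"],o["wrist_torque"])
rel([.4616,.208,.070],58.5)
a=grab_frame("wrist");cv2.imwrite("pics/w4.png",a);np.savez("w4.npz",**camera_params("wrist"))
t=grab_frame("top");cv2.imwrite("pics/top4.png",t);s=grab_frame("scene");cv2.imwrite("pics/s4.png",s)
m=np.zeros((600,800,3),np.uint8);m[:336,:448]=cv2.resize(a,(448,336))
m[:350,450:800]=cv2.resize(t[195:265,180:250],(350,350),interpolation=cv2.INTER_CUBIC)
m[350:600,:500]=cv2.resize(s[225:275,200:300],(500,250),interpolation=cv2.INTER_CUBIC)
cv2.imwrite("pics/m4.png",m)
```

```text
0.05152496944060481 102.81111504882574 [-0.41078306 -3.74247853  7.41088527] [-0.61915639 -0.25605012  0.35633654]
pos [0.4629 0.2079 0.0702] toolx yaw 62.57 tilt [ 0.002   0.0043 -1.    ] t 16.75
shift(tool at now) [-0.0005 -0.0012  0.0001] turn z deg 4.07 q6 0.835
```

View pics/m4.png

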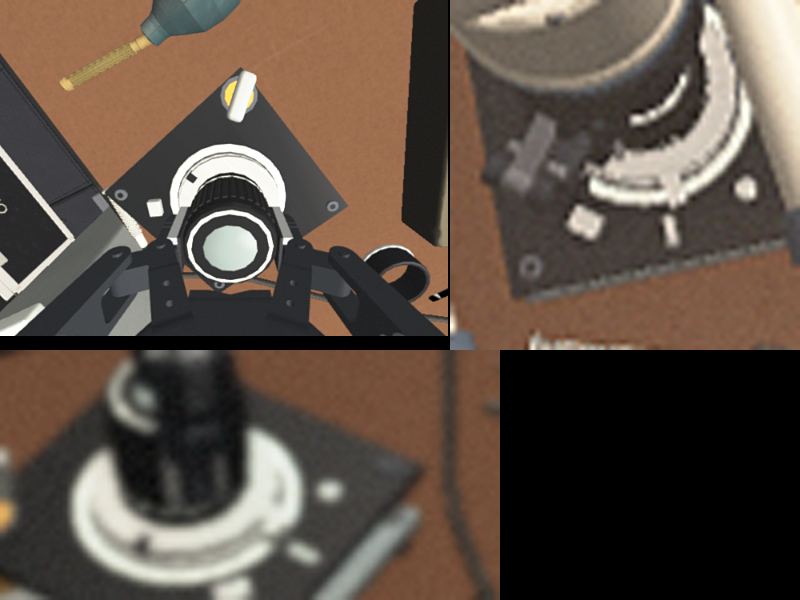

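The top view shows the tab reaching the ring's edge around (675,200), with the bar at (671,230), so they are almost aligned. Next I'll compute angles.

Run:
```python
from h import *
c=camera_params("top");t=cv2.imread("pics/top4.png")
S=np.array([.4602,.2074])
for n,p,z in(("tab?",(225,234.8),.055),("bar",(224.2,241),.046)):
    d=ray(c,p,z)[0][:2]-S;print(n,np.hypot(*d),np.degrees(np.arctan2(d[1],d[0]))%360)
for deg in(193.3,197.3,201.3):
    u=np.radians(deg);print(deg,proj(c,[[S[0]+r*np.cos(u),S[1]+r*np.sin(u),.055] for r in(.045,.05)]).round(1).tolist())
g=cv2.cvtColor(t,cv2.COLOR_BGR2GRAY)[226:248,214:244]
for i,r in enumerate(g):print(226+i," ".join("%3d"%x for x in r))
```

```text
tab? 0.04658067517574025 199.37974402562688
bar 0.05701420635379826 193.50365900252086
193.3 [[222.5, 234.7], [223.0, 237.1]]
197.3 [[224.0, 234.3], [224.6, 236.7]]
201.3 [[225.5, 233.8], [226.3, 236.1]]
226 130 209 195 194 197 212 208 207 206 205 200 206 200 203 204 209 196 161 121 202 238 247 175  74  59  62  63  64  62  73
227 187 205 207 205 203 204 201 201 204 203 203 201 202 202 165 164 185 148 193 234 247 194  87  51  61  70  68  63  67  64
228 207 202 201 200 202 205 202 204 200 196 193 200 188 174 181 140 142 204 236 246 215 102  52  58  60  69  60  68  62  56
229 209 204 203 207 204 200 200 201 197 199 202 197 157 147 127 113 196 243 245 206 121  61  54  58  55  55  56  67  64  56
230 168 172 184 178 175 175 159 159 210 207 205 211 102 121 188 205 241 251 200 105  55  60  60  52 106 148  88  57  62  70
231 141 155 165 179 193 194 161 126 196 209 204 213 167 205 239 245 227 183  93  58  55  63  58 133 189 207 196  80  59  62
232 163 140 116 132 137 135 111  90 145 210 209 204 214 240 250 197 132  75  56  60  66  62  47 206 214 217 227 100  57  65
233 223 210 205 199 204 196 
[... 1131 characters left out ...]
 216 146  66  65  69  66  70  70  66  69  67  64  62  67  66  63  66  63  64  65
243  66  64  63  68  65  64  65  65  60 128 181 137  70  62  66  66  67  69  65  64  66  72  69  70  64  64  60  58  94  81
244  69  67  69  65  62  62  69  66  62  92  99  90  60  65  69  71  64  66  69  68  62  65  52  68  85  79 109 101 112 100
245  69  71  65  66  69  64  67  64  67  54  62  61  66  70  63  61  60  62  58  86  80  93 110 105 101  85  99  99  92  99
246  66  65  64  62  68  64  66  67  65  63  66  64  61  50  72  85  82 112 104 107  97  97 103 101  92  97  91  93  90  98
247  67  67  60  66  62  59  64  62  55  67  90  80  87 110 106 101  83 100  97  92  99  92  94  96  96 100  97 103 103 100
```

The tab is at about 197° and the bar at 193.4°, which agrees with the measured turn of 30.9°, so about 4° remain.

Call:
send_rows --steps '[[[0,0,0.035,0,0,0,0],[0,0,0.03,0,0,0,0],[0,0,0,0,0,0,0],[0,0,0,0,0,0,0],[0,0,0,0,0,0,0]]]'

```text
time_s: 17.32
ee_pos: [0.4629, 0.2079, 0.0702]
eef_rot: [2.734, 1.542, 0.006]
ft_force: [-1.2, -3.0, 8.8]
opening: 0.0516
finger_force: 102.8
```

Run:
```python
from h import *
o=get_obs();print(o["opening"],o["finger_force"],o["ft_force"],o["wrist_torque"])
rel([.4616,.208,.070],58.5)
t=grab_frame("top")
m=cv2.resize(t[205:255,190:250],None,fx=10,fy=10,interpolation=cv2.INTER_CUBIC)
c=camera_params("top")
u=np.radians(193.4);P=proj(c,[[.4602+r*np.cos(u),.2074+r*np.sin(u),z] for r,z in((.05,.055),(.057,.046))]);print(P)
cv2.imwrite("pics/m5.png",m)
```

```text
0.05155800341841253 102.82008385285735 [-1.23967426 -2.98180217  8.8053987 ] [-0.64736121 -0.17626544  0.42223277]
pos [0.4629 0.2079 0.0702] toolx yaw 58.86 tilt [ 0.0021  0.0041 -1.    ] t 17.3167
shift(tool at now) [-0.0006 -0.0011  0.0002] turn z deg 0.36 q6 0.9
[[222.99747185 237.10024248]
 [224.1486484  241.0043707 ]]
```

View pics/m5.png

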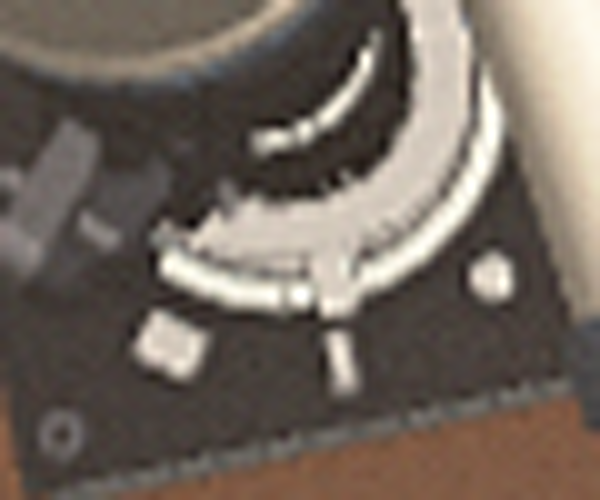

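The tab tip at (338,312) lines up with the bar at (342,362). The post is being pushed ahead at (297,297), the wrist moment about z is 0.42 N m, and the lens is still seated (z 0.0702). I'm handing in.

```bash
python3 -c "from cell import *; print(close_job())"
```

```text
the job is handed in; nothing more can be done
None
```

The job is handed in: the key is wound to its stop in three part turns, and the seated, gripped lens is held with its tab within about 1° of the half-way bar. The wrist reads 0.42 N m, close to the 0.4 N m the ring's spring should give there, and the tab is well short of the lock block.

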